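Find the slip angle of a laminate on a tilt tester

TASK

Find the angle at which the cork sanding block slips on the white laminate: lay the block gently on the flat tilt board, square to it, with the lower of its two long edges on the red line, and let go of it. Then take the board by its crossbar and raise it slowly and smoothly along its arc, without forcing the sprung handle along the slope; the moment the block starts to slide by itself stop, hold that angle steady while it glides down to the stop strip, and leave the board standing there with nothing touching it. Do not nudge the block, and leave everything else on the table alone.

Things in the scene. Friction and masses are not known exactly. Their poses are not given: they have to be found in the camera images.
- tester: the tilt tester's fixed plywood base, 330 x 200 x 16 mm, lying on the table; origin at the centre of its underside, x runs along the slope from the hinge end to the crossbar end, z up. It carries a white laminate test board (300 long, 150 wide, 12 thick) hinged 50 mm above the table and 130 mm from the origin towards -x, with a white quadrant of black angle ticks at its side (-y)
- board (a joint): tilt of the test board in rad: 0 lying flat on its rest (as at the start), growing as the crossbar end is raised, 0.75 at most. A stiff friction hinge: the board stays at any angle where it is left; it takes 6 to 12 N at the crossbar to raise it
- start_line (a point): middle of the thin red line across the board, on its top face; x points up the slope (to the crossbar), y along the line, z out of the face. The line is 120 mm up the slope from the hinge axis, the top face 8 mm above the axis. The wooden stop strip (16 mm tall) has its face 102 mm down the slope from the line
- crossbar (a point): middle of the round steel crossbar, 14 mm thick, parallel to the red line, with 110 mm free between its two posts; its axis is 42 mm above the board's top face, 155 mm up the slope from the red line, 275 mm along and 50 mm above the hinge axis (board frame). It rides on a spring along the slope, see handle. Can be pinched from above; it turns between the fingers as the board tilts
- handle (a joint): shift of the crossbar along the board on its spring, in m: 0 at rest (mid), positive up the slope, stops at 0.010 either way; 3 N per mm, so it shows how hard the hand pulls or pushes along the slope. It is strained beyond 5 mm (15 N)
- hinge_axis (a point): middle of the hinge axis at the lower end of the board; axis along the point's y, x up the slope
- block_center (a point): centre of the brown cork sanding block, 57 (x) x 97 (y) x 28 (z) mm, 55 to 105 g, loose, lying flat on the table; axes are the block's own. Grasp across the 57 mm. Once on the board with its long edges along the red line it slips at a hidden angle somewhere between 14 and 34 degrees of tilt, different each time, and then travels about 100 mm to the stop strip
- blank_disc: round wooden craft blank, 60 mm wide, 12 mm thick, loose bystander; origin at the centre of its underside
- blank_heart: heart-shaped wooden craft blank, 64 x 70 x 10 mm, loose bystander; origin at the centre of its underside
- tape_blue: blue roll of tape, 110 mm wide, 36 mm high, loose bystander; origin at the centre of its underside
- wax_tin_b: shallow round tin of dark brown wax paint, 82 mm wide, 14 mm high, loose bystander; origin at the centre of its underside
There are look-alikes about, which are no part of the job. Of the things that look like the part that bears block_center, the smaller one is meant.

How it is judged (in metres and radians):
On the way, in this order (a step that is already met when the one before it is completed fails the run):
1. the block lies on the flat board, its lower long edge on the red line (within 10 mm, square within 8 degrees, no more than 20 mm off the middle), let go of (x of block_center in the frame of start_line between 0.0185 and 0.0385 m and y of block_center in the frame of start_line between -0.02 and 0.02 m and z of block_center in the frame of start_line between 0.01 and 0.018 m and angle between the x axis of block_center and the x axis of start_line, either way round below 0.14 rad and contact force between the fingers and sanding_block below 0.1 N and value of joint board below 0.04 rad and linear speed of sanding_block below 0.02 m/s), for 0.2 s.
2. the tilted board lets the block slide, untouched, more than 45 mm down from the red line (x of block_center in the frame of start_line below -0.015 m and value of joint board above 0.15 rad and z of block_center in the frame of start_line below 0.02 m and contact force between the fingers and sanding_block below 0.1 N).
At the end, for the whole second after the job is handed in: the board stands still at the slip angle (above 11 degrees) by its own hinge, the block rests flat on it against the stop strip (centre within 8 mm of there, within 40 mm of the middle), all at rest and let go of (x of block_center in the frame of start_line between -0.08 and -0.066 m and z of block_center in the frame of start_line between 0.008 and 0.02 m and y of block_center in the frame of start_line between -0.04 and 0.04 m and value of joint board above 0.2 rad and velocity of joint board between -0.02 and 0.02 rad/s and linear speed of sanding_block below 0.02 m/s); the robot touches nothing.
It fails at once if once the block has slid some 60 mm the board is still being raised (over 0.015 rad/s) or lowered (over 0.03 rad/s) (x of block_center in the frame of start_line below -0.03 m and (velocity of joint board above 0.015 rad/s or velocity of joint board below -0.03 rad/s)).
It fails at once if the block races down (over 0.5 m/s on the tilted board) (value of joint board above 0.12 rad and linear speed of sanding_block above 0.5 m/s).
It fails at once if the block is touched while the board is tilted (value of joint board above 0.05 rad and contact force between any of the fingers, the arm and sanding_block above 0.3 N).
It fails at once if the block is pressed onto the board with more than 25 N, or the handle is strained more than 5 mm along the slope (contact force between sanding_block and board_c0 above 25 N or value of joint handle above 0.005 m or value of joint handle below -0.005 m).
It fails at once if a bystander is shifted by more than 25 mm (distance of any of blank_disc, blank_heart, tape_blue, wax_tin_b from where it was at the start of the episode above 0.025 m).
It also fails if it takes over 72 s, if anything falls off the work surface, if the arm or the gripper's body presses on something with over 40 N, if the wrist force passes 120 N, or if a joint passes its speed limit or range.

ROBOT

A 7-joint arm with a two-finger parallel gripper is mounted at the origin on the work surface; the furniture and walls round the work are solid. World frame = base frame: x ahead of the robot, y to its left, z up, the work surface at z = 0. Lengths are in mm, angles in rad, forces in N, time in s.
With the tool pointing down it reaches from about 400 to 900 mm from the base axis. Payload 5.6 kg.
Tool frame: the origin (TCP) lies at the centre of the arm's flange, where the gripper is bolted on; the fingertips stand 190 mm ahead of it and the grasp point (between the pads) lies 171 mm ahead of it; z points along the fingers, y is the line along which they close (so a half turn about z gives the same grasp; the last joint's range is limited). The gripper opens to 92 mm and grips with 3 to 60 N. Pads are 20 mm wide; open, the fingers measure 128 mm over their backs; the gripper's body (75 mm by 189 mm) begins 69 mm behind the grasp point.
Start: joints at [-1.37, 0.468, -0.012, 1.603, 0.006, 1.071, -0.056], TCP at [156.938, 630.771, 404.692] pointing down, gripper open.
Joint ranges: [-2.53, 2.53], [-0.31, 2.02], [-1.57, 1.55], [0.28, 2.44], [-1.29, 4.43], [0.15, 1.84], [-2.92, 2.92]. Speed limits (rad/s): [2.57, 2.57, 3.14, 3.14, 3.14, 3.14, 3.14].

INTERFACE

Orientations are given as a unit quaternion [x, y, z, w].
In Python, from bench import r gives the robot as it stands.
- The arm moves only by the tool send_rows, never from a script. Its argument "series" is a list that holds one entry, the list of rows, each a list of 7 numbers: the shift along the tool's x, y, z in m, then the turn, a rotation vector about the tool's x, y, z in rad, then the closure, from -1 (fully open) to 1 (shut). In form: [[[tx, ty, tz, ax, ay, az, jaw], ...]]. A call has exactly 5 rows; each row is the pose to reach, as a shift and turn from the pose commanded when the call began, along the tool's axes at that moment; what a row does not reach only later rows make up. A row lasts 1/10 s, in which the tool goes at most 50 mm and 8.59 degrees, less where a joint would pass 70% of its speed; a pose out of reach is approached as far as the arm can. A call with a gripper value outside its range is refused whole. The fingers move at their own pace and stop on an object; "force" is the grip in N (left out, the last holds). Time passes only in rows, so rows that repeat a pose let the fingers close, or fill a call up. It gives the time, the measured TCP pose, the force, the opening and the grip force at its end, in the units of the state.
- r.sense(): the state, without advancing time (a new reading comes with each control period).
- r.read_camera(name): name is "side" or "top" or "wrist"; returns the picture (480x640x3 uint8, red, green, blue); there is no depth.
- r.calibration(name): a dict with "fx", "fy", "cx", "cy" (pixels), "k1" (the pictures are not rectified: a ray, as slopes to the right and down, at radius r is drawn at 1 + k1 r^2 times it, then the intrinsics apply), "rvec" (rotation vector, rad) and "tvec" (3), from world to camera coordinates, as OpenCV has them. Camera axes: x right, y down, z forward; pixel columns grow to the right and rows downward; lengths in mm; the calibration is good to about 2 mm. A picture is of the moment at which its call begins: read the wrist's pose just before it. calibration takes no time and is no camera call; for the wrist camera it gives the pose at the moment of the call.
- r.close_job(): hands the job in; it is judged then, once.
The state is a dict: "t": time; "joint_pos": joint angles; "qd": joint speeds; "effort": joint torques, N m; "position": TCP position; "tool_rot": TCP orientation; "wrist_force": force on the tool from outside, world axes, zero at the start; "ft_torque": the same for the moment, N m; "grip_width": finger opening in mm; "grasp_force": force on a finger pad.
Only numpy, scipy, OpenCV 4.12 (cv2) and the standard library are available. Lean on these libraries where they do the work, as an engineer would, in place of code of your own. Each camera call takes 0.05 s, during which the arm holds its last target. There are 200 camera calls.

## Working session

There is one attempt and no reset: what is moved stays moved. The work goes in short steps, Python scripts to look and compute and a tool call to move; the robot and the scene stay as the last step left them, time stands still between calls to the robot, and variables do not carry over. Pictures are saved under pics/ and viewed, at most 10 in all, crops included, and the job is handed in when it is done.

Besides the shell and the picture viewer there is one more tool, called after ">>>" as name(argument=value, ...) on one line, values as JSON. send_rows: Moves the arm, as the interface text tells. Its arguments: {"type":"object","properties":{"series":{"type":"array"},"force":{"type":"number"}},"required":["series"]}

```bash
mkdir -p pics; ls; cat > h.py <<'E'
from bench import r
import numpy as np, cv2
from scipy.spatial.transform import Rotation as R
def snap(n,f):
    c=r.calibration(n); im=r.read_camera(n); cv2.imwrite(f'pics/{f}.png',im[:,:,::-1]); return c,im
def K(c): return np.array([[c['fx'],0,c['cx']],[0,c['fy'],c['cy']],[0,0,1.]]),np.array([c['k1'],0,0,0,0.])
def proj(c,P):
    k,d=K(c); return cv2.projectPoints(np.array(P,float).reshape(-1,3),np.array(c['rvec'],float),np.array(c['tvec'],float),k,d)[0][:,0]
def ray(c,uv,z):
    k,d=K(c); p=cv2.undistortPoints(np.array(uv,float).reshape(-1,1,2),k,d)[:,0]
    M=R.from_rotvec(np.ravel(c['rvec'])).as_matrix(); o=-M.T@np.ravel(c['tvec'])
    D=np.c_[p,np.ones(len(p))]@M; return o+D*((z-o[2])/D[:,2])[:,None]
E
python3 - <<'E'
from h import *
s=r.sense(); print(s)
for n in('side','top'):
    c,im=snap(n,n+'0'); print(c)
E
```

```text
pics
{'t': 0.0, 'joint_pos': array([-1.37000826,  0.46836503, -0.01160417,  1.60363949,  0.00600398,
        1.07140481, -0.05633848]), 'qd': array([ 8.88675808e-04,  3.80677690e-04,  8.52490212e-04, -5.41449877e-04,
        5.14366165e-06,  1.32937853e-03, -1.51705879e-04]), 'effort': array([ 1.28684183e-03, -5.20570743e+01, -1.16674355e-02, -2.43740559e+01,
       -5.66492183e-02,  1.72272191e-02,  1.37782772e-04]), 'position': array([156.88072202, 630.51773369, 403.74137017]), 'tool_rot': array([ 1.21641611e-01,  9.92573687e-01, -8.89998771e-04, -4.48223427e-05]), 'wrist_force': array([-0.37366088, -0.14348437,  0.29970529]), 'ft_torque': array([ 0.00058406, -0.03441767,  0.00949791]), 'grasp_force': 0.0, 'grip_width': 91.84028394447216}
{'fx': 452.80217128403825, 'fy': 452.80217128403825, 'cx': 318.3153698773077, 'cy': 249.1200689810895, 'k1': -0.018016768139700136, 'rvec': array([ 2.28236773, -0.45059724,  0.19874848]), 'tvec': array([-458.67201283,  189.62817631, 1087.74820297])}
{'fx': 562.2636439585543, 'fy': 562.2636439585543, 'cx': 318.02574505434575, 'cy': 239.35047439665942, 'k1': -0.09473766311679414, 'rvec': array([ 2.17547322, -2.16461151,  0.13093017]), 'tvec': array([  -9.37923257,  511.06258364, 1420.25413868])}
```

View pics/top0.png

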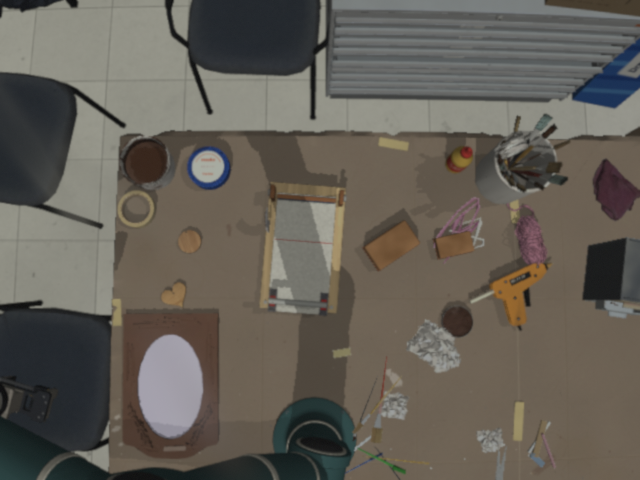

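View pics/side0.png

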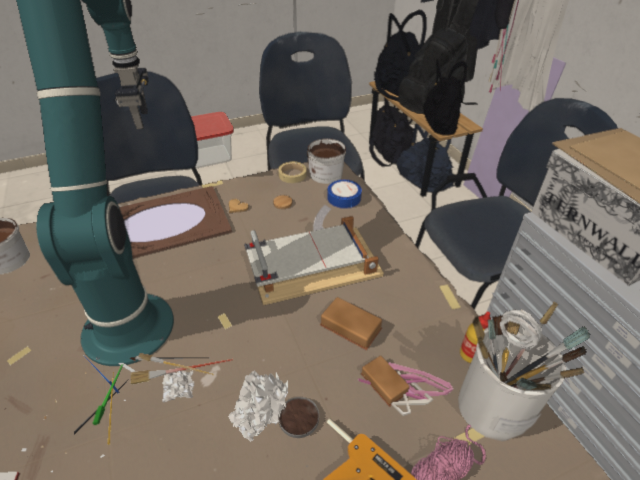

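Two cork-like blocks: a larger one at top (391,246) and a smaller one at top (455,244). The smaller fits the description, and there is pink/white stuff next to it. I'll enlarge it to confirm.

```bash
python3 - <<'E'
from h import *
im=cv2.imread('pics/top0.png')
a=cv2.resize(im[185:285,350:490],None,fx=4,fy=4,interpolation=cv2.INTER_CUBIC)
b=cv2.resize(im[175:325,250:360],None,fx=4,fy=4,interpolation=cv2.INTER_CUBIC)
b=b[:, :]
A=np.zeros((600,800,3),np.uint8); A[:400,:560]=a; A[:,560:800]=b[:, 20*4-40:20*4-40+240][:600] if 0 else cv2.resize(im[175:325,257:357],(240,360))[:0].shape and cv2.copyMakeBorder(cv2.resize(im[175:325,255:355],(240,360)),0,240,0,0,cv2.BORDER_CONSTANT)
cv2.imwrite('pics/crop1.png',A)
cv2.imwrite('pics/crop2.png',cv2.resize(im[175:325,250:360],None,fx=4,fy=4,interpolation=cv2.INTER_CUBIC))
E
```

```text
(no output)
```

View pics/crop1.png

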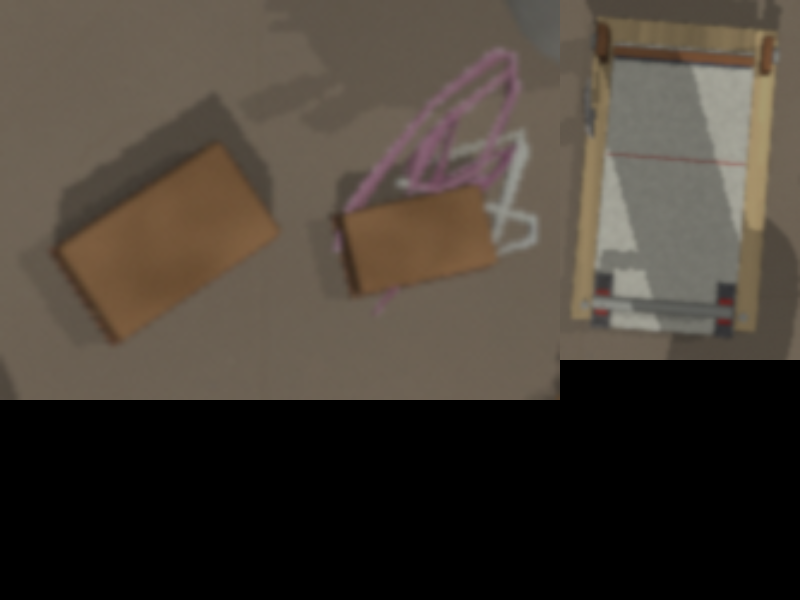

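View pics/crop2.png

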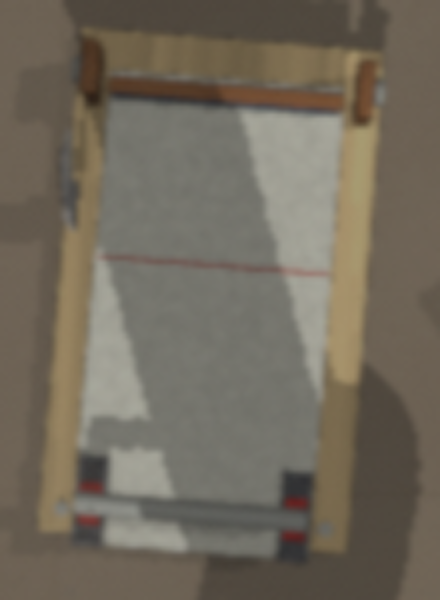

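```bash
cat > m.py <<'E'
from h import *
c=r.calibration('top')
b=np.array([[342,213],[478,187],[495,263],[357,295]])/4+[350,185]
P=ray(c,b,28); print('block',P.round(1), np.linalg.norm(np.roll(P,-1,0)-P,axis=1),P.mean(0))
f=lambda l:np.array(l)/4+[250,175]
L=ray(c,f([[103,257],[329,274]]),58);print('line',L.round(1),L.mean(0))
X=ray(c,f([[62,506],[326,529]]),100);print('crossbarends',X.round(1),X.mean(0))
X=ray(c,f([[108,505],[284,518]]),100);print('crossbar',X.round(1),X.mean(0))
E=ray(c,f([[110,88],[344,106]]),66);print('stop face-ish',E.round(1),E.mean(0))
B=ray(c,f([[38,530],[345,552],[378,55],[85,30]]),16);print('base',B.round(1),B.mean(0))
v=ray(c,f([[103,257],[110,88]]),58); 
for k in ['larger']:
  q=np.array([[60,248],[218,144],[278,232],[117,340]])/4+[350,185]
  Q=ray(c,q,28);print(np.linalg.norm(np.roll(Q,-1,0)-Q,axis=1))
d=B[3]+B[2]-B[0]-B[1]; print('base dir hinge',np.degrees(np.arctan2(d[1],d[0])))
d=L[0]-L[1]; print('line',np.degrees(np.arctan2(d[1],d[0])))
E
python3 m.py
```

```text
block [[ 515.7 -311.5   28. ]
 [ 533.3 -401.5   28. ]
 [ 483.6 -411.5   28. ]
 [ 462.4 -320.3   28. ]] [91.7024643  50.65552459 93.56952509 53.98878202] [ 498.74818722 -361.20824172   28.        ]
line [[507.5 100.1  58. ]
 [497.5 -42.4  58. ]] [502.47559204  28.84766787  58.        ]
crossbarends [[351.1 120.4 100. ]
 [338.1 -39.4 100. ]] [344.62808717  40.50891899 100.        ]
crossbar [[351.9  92.6 100. ]
 [344.6 -14.  100. ]] [348.27691217  39.30678783 100.        ]
stop face-ish [[614.1  96.6  66. ]
 [603.5 -51.5  66. ]] [608.81134337  22.56027068  66.        ]
base [[335.6 142.5  16. ]
 [322.6 -54.6  16. ]
 [646.6 -75.9  16. ]
 [662.1 116.7  16. ]] [491.72060107  32.17376637  16.        ]
[123.74931182  68.8673224  126.40161866  69.45517779]
base dir hinge -4.149949421420239
line 85.9946554285858
```

Top crop: the smaller block's top face has corners at about top px (435,238), (469,232), (474,251), (439,259), measuring about 93x53 mm against 125x69 mm for the larger one. So the smaller one at (455,244) is the cork block. The tester's hinge end points away from the robot and its crossbar towards it, with the red line at px (276,239)-(332,243).

```bash
cat >> h.py <<'E'
def rot(yaw,lean=0):
    # tool y horizontal heading yaw (deg) when lean=0, z down; lean>0: tool z swings to -y (flange goes toward +y side)
    a=np.radians(yaw); y=np.array([np.cos(a),np.sin(a),0]); z=np.array([0,0,-1.]); x=np.cross(y,z)
    M=np.c_[x,y,z]; return R.from_matrix(M)*R.from_rotvec([np.radians(lean),0,0])
def delta(pos,rt,p0=None,R0=None):
    s=r.sense(); p0=s['position'] if p0 is None else np.array(p0); R0=R.from_quat(s['tool_rot']) if R0 is None else R0
    d=R0.inv().apply(np.array(pos)-p0)/1000; w=(R0.inv()*rt).as_rotvec()
    return d.round(4),w.round(4)
E
python3 - <<'E'
from h import *
print(rot(0,20).as_matrix()[:,2])
print(delta([500,150,404],rot(50)))
R1=rot(50);print(delta([499,-361,404],rot(12),[500,150,404],R1))
E
```

```text
[-0.34202014  0.         -0.93969262]
(array([-0.449 , -0.3835,  0.0005]), array([-0.0016,  0.0005,  0.4542]))
(array([-0.3277, -0.3921,  0.    ]), array([0.    , 0.    , 0.6632]))
```

>>> send_rows(series=[[[-0.03, -0.026, 0, 0, 0, 0, -1], [-0.062, -0.052, 0, 0, 0, 0, -1], [-0.095, -0.08, 0, 0, 0, 0, -1], [-0.128, -0.108, 0, 0, 0, 0, -1], [-0.16, -0.136, 0, 0, 0, 0, -1]]])

```text
t: 0.6
position: [280.2, 458.5, 404.4]
tool_rot: [0.122, 0.993, -0.0, -0.0]
wrist_force: [0.2, 0.6, -0.0]
grip_width: 91.8
grasp_force: 0.0
```

>>> send_rows(series=[[[-0.033, -0.028, 0, 0, 0, 0, -1], [-0.066, -0.056, 0, 0, 0, 0, -1], [-0.099, -0.084, 0, 0, 0, 0, -1], [-0.132, -0.112, 0, 0, 0, 0, -1], [-0.16, -0.136, 0, 0, 0, 0, -1]]])

```text
t: 1.1
position: [402.8, 287.3, 404.6]
tool_rot: [0.122, 0.992, -0.0, 0.0]
wrist_force: [0.2, 0.9, 0.2]
grip_width: 92.1
grasp_force: 0.0
```

>>> send_rows(series=[[[-0.033, -0.028, 0, 0, 0, 0, -1], [-0.066, -0.056, 0, 0, 0, 0, -1], [-0.099, -0.084, 0, 0, 0, 0, -1], [-0.129, -0.112, 0, 0, 0, 0, -1], [-0.129, -0.112, 0, 0, 0, 0, -1]]])

```text
t: 1.6
position: [502.3, 144.3, 404.7]
tool_rot: [0.126, 0.992, -0.001, 0.001]
wrist_force: [0.1, -0.1, 0.2]
grip_width: 91.8
grasp_force: 0.0
```

```bash
python3 -c "
from h import *
s=r.sense();print(s['t'],s['position'],s['tool_rot'],s['joint_pos'],s['wrist_force'])
print(delta([499,-361,404],rot(12)))"
```

```text
1.6 [502.25300358 144.26254583 404.66487038] [ 1.26172429e-01  9.92007324e-01 -1.14352714e-03  8.24640036e-04] [-0.57828024  0.25086339  0.27475097  1.92893011 -0.07828186  0.97174422
  1.05022207] [ 0.11451412 -0.05347761  0.23914477]
(array([-0.1233, -0.49  ,  0.0019]), array([-8.0000e-04,  2.9000e-03,  1.1083e+00]))
```

>>> send_rows(series=[[[-0.008, -0.035, 0, 0, 0, 0, -1], [-0.018, -0.075, 0, 0, 0, 0, -1], [-0.029, -0.118, 0, 0, 0, 0, -1], [-0.041, -0.163, 0, 0, 0, 0, -1], [-0.052, -0.205, 0, 0, 0, 0, -1]]])

```text
t: 2.1
position: [500.4, -62.8, 404.6]
tool_rot: [0.121, 0.993, 0.0, -0.0]
wrist_force: [1.1, 0.9, -0.2]
grip_width: 91.8
grasp_force: 0.0
```

>>> send_rows(series=[[[-0.011, -0.043, 0, 0, 0, 0, -1], [-0.022, -0.086, 0, 0, 0, 0, -1], [-0.033, -0.129, 0, 0, 0, 0, -1], [-0.044, -0.172, 0, 0, 0, 0, -1], [-0.054, -0.21, 0, 0, 0, 0, -1]]])

```text
t: 2.6
position: [502.4, -279.8, 404.5]
tool_rot: [0.122, 0.993, 0.0, -0.0]
wrist_force: [0.4, -0.7, -0.6]
grip_width: 92.0
grasp_force: 0.0
```

>>> send_rows(series=[[[-0.01, -0.04, 0, 0, 0, 0.1, -1], [-0.015, -0.065, 0, 0, 0, 0.22, -1], [-0.017, -0.075, 0, 0, 0, 0.36, -1], [-0.017, -0.075, 0, 0, 0, 0.5, -1], [-0.017, -0.075, 0, 0, 0, 0.62, -1]]])

```text
t: 3.1
position: [501.1, -355.1, 404.0]
tool_rot: [0.421, 0.907, 0.0, -0.001]
wrist_force: [0.5, 0.6, 0.4]
grip_width: 91.9
grasp_force: 0.0
```

>>> send_rows(series=[[[0, 0, 0, 0, 0, 0.12, -1], [0, 0, 0, 0, 0, 0.25, -1], [0, 0, 0, 0, 0, 0.38, -1], [0, 0, 0, 0, 0, 0.488, -1], [0, 0, 0, 0, 0, 0.488, -1]]])

```text
t: 3.6
position: [501.5, -354.4, 404.1]
tool_rot: [0.625, 0.78, -0.0, -0.001]
wrist_force: [-0.7, -0.7, 0.0]
grip_width: 91.8
grasp_force: 0.0
```

```bash
python3 -c "
from h import *
s=r.sense();print(s['t'],s['position'],s['tool_rot'],s['joint_pos'])
c,im=snap('wrist','w1')
print(delta([499,-361,404],rot(12)))
print(proj(c,[[499,-361,28],[515.7,-311.5,28],[533.3,-401.5,28],[483.6,-411.5,28],[462.4,-320.3,28]]))"
```

```text
3.6 [ 501.51111949 -354.37164422  404.07196631] [ 6.25278836e-01  7.80401184e-01 -1.72687446e-05 -6.07365709e-04] [ 0.00417687  0.48159193  0.75711281  1.73373355 -0.36980196  1.07591714
  1.10364752]
(array([-0.0058, -0.0038,  0.0002]), array([-0.0007, -0.0008,  0.0129]))
[[313.34729198 227.83096847]
 [339.63710422 185.45656951]
 [335.86774662 269.69333354]
 [289.65560529 268.72241257]
 [287.1346492  182.44970647]]
```

View pics/w1.png

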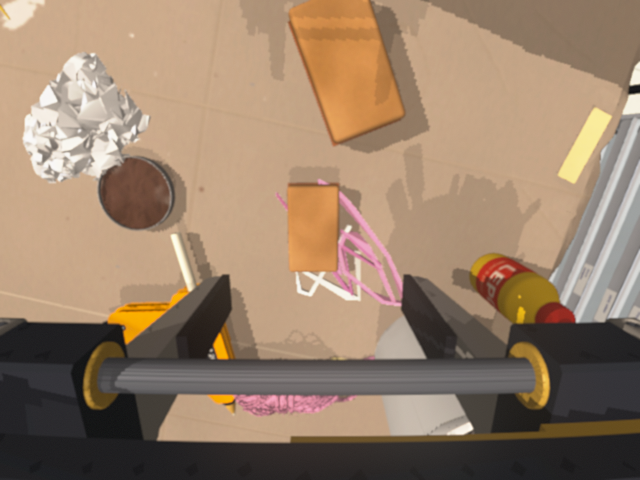

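Wrist view: the small block's top face spans about (288,184)-(338,271), almost aligned with the jaws. The pink and white cords lie flat beside it and the larger block is clear above it.

```bash
python3 - <<'E'
from h import *
c=r.calibration('wrist'); im=cv2.imread('pics/w1.png')
h=cv2.cvtColor(im,cv2.COLOR_BGR2HSV); m=cv2.inRange(h,(5,140,110),(20,255,255)); m[:, :270]=0;m[:165]=0;m[290:]=0;m[:,360:]=0
cn=max(cv2.findContours(m,cv2.RETR_EXTERNAL,cv2.CHAIN_APPROX_NONE)[0],key=cv2.contourArea)
b=cv2.boxPoints(cv2.minAreaRect(cn)); P=ray(c,b,28); print(b,P.round(1),np.linalg.norm(np.roll(P,-1,0)-P,axis=1))
e=[P[1]-P[0],P[2]-P[1]]; e=min(e,key=np.linalg.norm); yaw=np.degrees(np.arctan2(e[1],e[0])); yaw=(yaw+90)%180-90
C=P.mean(0);print(C,yaw)
print(delta([C[0],C[1],300],rot(yaw))); 
E
```

```text
[[288. 184.]
 [338. 184.]
 [338. 270.]
 [288. 270.]] [[ 463.5 -321.9   28. ]
 [ 513.6 -310.6   28. ]
 [ 535.8 -401.5   28. ]
 [ 482.3 -413.6   28. ]] [51.38387819 93.55663618 54.89634366 93.58327824]
[ 498.79397792 -361.88657871   28.        ] 12.773228798588292
(array([-0.0067, -0.0042,  0.1042]), array([-0.0007, -0.0008, -0.0006]))
```

>>> send_rows(series=[[[-0.002, -0.001, 0.02, 0, 0, 0, -1], [-0.004, -0.003, 0.05, 0, 0, 0, -1], [-0.006, -0.004, 0.085, 0, 0, 0, -1], [-0.0067, -0.0042, 0.12, 0, 0, 0, -1], [-0.0067, -0.0042, 0.15, 0, 0, 0, -1]]])

```text
t: 4.15
position: [498.3, -362.3, 252.8]
tool_rot: [0.624, 0.781, 0.0, -0.001]
wrist_force: [0.3, -0.9, -0.2]
grip_width: 92.0
grasp_force: 0.0
```

>>> send_rows(series=[[[0, 0, 0.02, 0, 0, 0, -1], [0, 0, 0.038, 0, 0, 0, -1], [0, 0, 0.05, 0, 0, 0, -1], [0, 0, 0.057, 0, 0, 0, -1], [0, 0, 0.057, 0, 0, 0, -1]]])

```text
t: 4.65
position: [498.3, -362.9, 197.2]
tool_rot: [0.625, 0.78, 0.0, -0.0]
wrist_force: [0.2, 0.8, 0.3]
grip_width: 91.9
grasp_force: 0.0
```

>>> send_rows(series=[[[0, 0, 0, 0, 0, 0, -0.3], [0, 0, 0, 0, 0, 0, 0], [0, 0, 0, 0, 0, 0, 0.4], [0, 0, 0, 0, 0, 0, 0.4], [0, 0, 0, 0, 0, 0, 0.4]]], force=12)

```text
t: 5.15
position: [498.6, -362.9, 198.1]
tool_rot: [0.626, 0.78, 0.0, 0.0]
wrist_force: [0.1, 0.0, 2.1]
grip_width: 56.7
grasp_force: 12.0
```

```bash
python3 -c "
from h import *
s=r.sense();print(s)"
```

```text
{'t': 5.15, 'joint_pos': array([ 0.1551428 ,  0.74980635,  0.57717163,  1.83474842, -0.58913909,
        0.73378066,  1.27936104]), 'qd': array([ 0.00143099,  0.00248342, -0.00057598, -0.00177985,  0.00047668,
        0.00242954, -0.00089137]), 'effort': array([ 1.81359882e-01, -5.21118557e+01,  1.00386178e+01, -1.49592590e+01,
        5.22782793e-02, -7.82356910e-04, -4.15441740e-03]), 'position': array([ 498.57645213, -362.92187435,  198.08464681]), 'tool_rot': array([6.25538067e-01, 7.80193537e-01, 1.60490931e-04, 3.83493692e-04]), 'wrist_force': array([0.14052082, 0.03502153, 2.05954652]), 'ft_torque': array([0.02704663, 0.0077417 , 0.02868632]), 'grasp_force': 11.999691724777222, 'grip_width': 56.72708772467993}
```

>>> send_rows(series=[[[0, 0, -0.01, 0, 0, 0, 0.4], [0, 0, -0.035, 0, 0, 0, 0.4], [0, 0, -0.07, 0, 0, 0, 0.4], [0, 0, -0.11, 0, 0, 0, 0.4], [0, 0, -0.15, 0, 0, 0, 0.4]]])

```text
t: 5.65
position: [497.9, -362.8, 349.4]
tool_rot: [0.626, 0.78, -0.0, -0.0]
wrist_force: [0.9, -0.8, -0.3]
grip_width: 57.0
grasp_force: 12.0
```

>>> send_rows(series=[[[0.01, 0.001, -0.03, 0, 0, 0, 0.4], [0.03, 0.004, -0.05, 0, 0, 0, 0.4], [0.065, 0.009, -0.056, 0, 0, 0, 0.4], [0.105, 0.015, -0.056, 0, 0, 0, 0.4], [0.147, 0.021, -0.056, 0, 0, 0, 0.4]]])

```text
t: 6.15
position: [486.2, -214.0, 404.4]
tool_rot: [0.626, 0.78, 0.0, 0.0]
wrist_force: [0.0, 0.8, -1.1]
grip_width: 56.6
grasp_force: 12.0
```

>>> send_rows(series=[[[0.04, 0.006, 0, 0, 0, 0.06, 0.4], [0.08, 0.011, 0, 0, 0, 0.14, 0.4], [0.115, 0.016, 0, 0, 0, 0.23, 0.4], [0.144, 0.02, 0, 0, 0, 0.295, 0.4], [0.144, 0.02, 0, 0, 0, 0.295, 0.4]]])

```text
t: 6.65
position: [474.8, -66.1, 403.8]
tool_rot: [0.732, 0.682, 0.001, -0.001]
wrist_force: [-0.6, 0.1, -1.1]
grip_width: 57.0
grasp_force: 12.0
```

```bash
python3 -c "
from h import *
s=r.sense();print(s['t'],s['position'],s['tool_rot'],s['joint_pos'],s['grip_width'],s['grasp_force'])
c,im=snap('wrist','w2')
np.save('cw2.npy',np.r_[np.ravel(c['rvec']),np.ravel(c['tvec'])])
print(proj(c,[[507.5,100.1,58],[497.5,-42.4,58],[347,42,100]]))"
```

```text
6.65 [474.78847091 -66.09717738 403.75425482] [ 7.31577578e-01  6.81757028e-01  5.47321335e-04 -1.14133291e-03] [-0.64796283  0.20995333  0.82364832  2.0496021  -0.19079565  0.95798044
  0.20495201] 56.99096771830684 12.00020045042038
[[341.76082924  38.27096322]
 [339.205028   203.13987948]
 [147.04030446 119.14336502]]
```

View pics/w2.png

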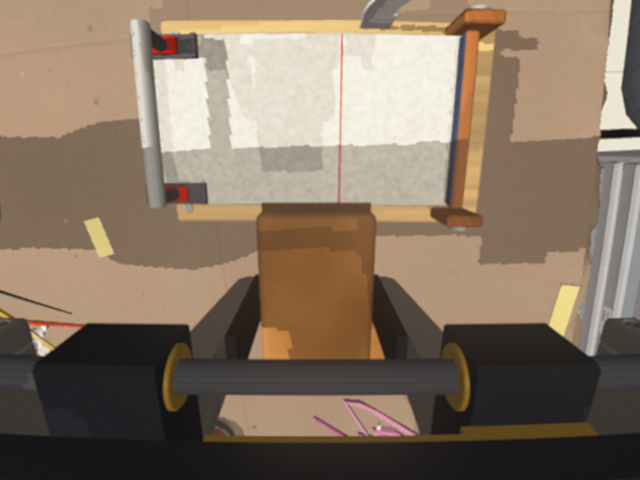

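Wrist view: the red line runs (342,35)-(339,203) and the crossbar axis about (142,24)-(157,205). The held block is at (316,280). This agrees with the top-camera estimate.

```bash
python3 - <<'E'
from h import *
c=r.calibration('wrist'); v=np.load('cw2.npy'); c['rvec']=v[:3];c['tvec']=v[3:]
L=ray(c,[[342,35],[339,203]],58);X=ray(c,[[142,24],[156.5,205]],100)
for q in(L,X): d=q[0]-q[1];print(q.round(1),q.mean(0).round(1),np.degrees(np.arctan2(d[1],d[0]))-90,np.linalg.norm(d))
s=ray(c,[[459,34],[448,205]],58);print(s.round(1),s.mean(0))
yaw=-4.0;a=np.radians(yaw);u=-np.array([np.cos(a),np.sin(a)])
m=np.array([502.,29.5]);b=m+28.5*u;print(b)
print(delta([*b,404],rot(yaw)),delta([*b,256],rot(yaw)))
E
```

```text
[[507.8 102.7  58. ]
 [497.3 -42.3  58. ]] [502.6  30.2  58. ] -4.157828159723778 145.30929413086932
[[355.  110.4 100. ]
 [342.2 -26.5 100. ]] [348.6  41.9 100. ] -5.307575329889403 137.46508722713375
[[609.   97.8  58. ]
 [601.8 -51.2  58. ]] [605.40300192  23.29643867  58.        ]
[473.56942457  31.4880595 ]
(array([ 0.0994, -0.0085,  0.0001]), array([-0.0001, -0.0011, -0.0019])) (array([ 0.0992, -0.0085,  0.1481]), array([-0.0001, -0.0011, -0.0019]))
```

>>> send_rows(series=[[[0.015, -0.001, 0, 0, 0, 0, 0.4], [0.045, -0.004, 0, 0, 0, 0, 0.4], [0.075, -0.007, 0, 0, 0, -0.001, 0.4], [0.095, -0.008, 0.01, 0, 0, -0.002, 0.4], [0.1, -0.008, 0.03, 0, 0, -0.002, 0.4]]])

```text
t: 7.2
position: [475.5, 31.7, 374.0]
tool_rot: [0.732, 0.681, 0.002, 0.0]
wrist_force: [-0.2, -0.2, -1.6]
grip_width: 57.1
grasp_force: 12.0
```

>>> send_rows(series=[[[0, 0, 0.025, 0, 0, 0, 0.4], [0, 0, 0.055, 0, 0, 0, 0.4], [0, 0, 0.085, 0, 0, 0, 0.4], [0, 0, 0.102, 0, 0, 0, 0.4], [0, 0, 0.108, 0, 0, 0, 0.4]]])

```text
t: 7.7
position: [474.2, 29.1, 263.6]
tool_rot: [0.733, 0.68, -0.002, -0.0]
wrist_force: [0.7, -0.0, -1.0]
grip_width: 57.1
grasp_force: 12.0
```

>>> send_rows(series=[[[0, 0, 0.002, 0, 0, 0, 0.4], [0, 0, 0.004, 0, 0, 0, 0.4], [0, 0, 0.006, 0, 0, 0, 0.4], [0, 0, 0.007, 0, 0, 0, 0.4], [0, 0, 0.007, 0, 0, 0, 0.4]]])

```text
t: 8.2
position: [474.9, 30.4, 259.0]
tool_rot: [0.733, 0.681, 0.0, 0.0]
wrist_force: [0.1, 0.0, -0.7]
grip_width: 57.0
grasp_force: 12.0
```

```bash
python3 -c "
from h import *
s=r.sense();print(s['position'],s['wrist_force'],s['joint_pos'])
print(delta([474.1,32,256],rot(-4.1)))"
```

```text
[474.88716048  30.43423743 259.04191951] [ 0.1271056   0.0092179  -0.68218215] [-0.64976962  0.45552721  0.6274966   2.16046844 -0.44118954  0.6505486
  0.21296233]
(array([ 0.0015, -0.0009,  0.003 ]), array([ 0.0007, -0.0004, -0.0023]))
```

>>> send_rows(series=[[[0.001, -0.001, 0.0005, 0, 0, 0, 0.4], [0.001, -0.001, 0.001, 0, 0, 0, 0.4], [0.001, -0.001, 0.0015, 0, 0, 0, 0.4], [0.001, -0.001, 0.002, 0, 0, 0, 0.4], [0.001, -0.001, 0.002, 0, 0, 0, 0.4]]])

```text
t: 8.7
position: [473.8, 31.4, 256.6]
tool_rot: [0.733, 0.68, -0.0, -0.0]
wrist_force: [-0.0, 0.8, -2.0]
grip_width: 57.3
grasp_force: 12.0
```

>>> send_rows(series=[[[0, 0, 0.0003, 0, 0, 0, 0.4], [0, 0, 0.0006, 0, 0, 0, 0.4], [0, 0, 0.0009, 0, 0, 0, 0.4], [0, 0, 0.001, 0, 0, 0, 0.4], [0, 0, 0.001, 0, 0, 0, 0.4]]])

```text
t: 9.2
position: [473.9, 31.3, 256.0]
tool_rot: [0.733, 0.68, 0.0, -0.0]
wrist_force: [-3.0, -0.2, 6.2]
grip_width: 56.7
grasp_force: 12.0
```

>>> send_rows(series=[[[0, 0, -0.0004, 0, 0, 0, 0.1], [0, 0, -0.0004, 0, 0, 0, -0.1], [0, 0, -0.0004, 0, 0, 0, -0.25], [0, 0, -0.0004, 0, 0, 0, -0.4], [0, 0, -0.0004, 0, 0, 0, -0.7]]], force=5)

```text
t: 9.7
position: [473.9, 31.4, 256.1]
tool_rot: [0.733, 0.68, 0.0, 0.0]
wrist_force: [0.5, 0.3, -0.4]
grip_width: 70.0
grasp_force: 0.0
```

>>> send_rows(series=[[[0, 0, 0, 0, 0, 0, -0.9], [0, 0, 0, 0, 0, 0, -0.9], [0, 0, -0.005, 0, 0, 0, -0.9], [0, 0, -0.02, 0, 0, 0, -0.9], [0, 0, -0.045, 0, 0, 0, -0.9]]])

```text
t: 10.2
position: [473.4, 31.3, 300.9]
tool_rot: [0.733, 0.68, -0.001, -0.0]
wrist_force: [-0.2, -0.0, 0.5]
grip_width: 87.2
grasp_force: 0.0
```

>>> send_rows(series=[[[0, 0, -0.03, 0, 0, 0, -0.9], [0, -0.005, -0.06, 0, 0, 0, -0.9], [0, -0.01, -0.08, 0, 0, 0, -0.9], [0, -0.01, -0.085, 0, 0, 0, -0.9], [0, -0.01, -0.085, 0, 0, 0, -0.9]]])

```text
t: 10.7
position: [464.0, 32.3, 386.6]
tool_rot: [0.733, 0.681, 0.001, 0.0]
wrist_force: [-0.3, -0.3, 0.7]
grip_width: 87.7
grasp_force: 0.0
```

```bash
python3 -c "
from h import *
s=r.sense();print(s['t'],s['position'],s['joint_pos'])
c,im=snap('side','s1');c2,im=snap('top','t1')
u=np.array([-.9974,.0715]);w=np.array([-.0715,-.9974]);b=np.array([502.5,30])
cor=[[*(b+a*u+q*w),86] for a in(0,57) for q in(-48.5,48.5)]
print(proj(c,cor).round(),proj(c2,cor).round())
a=cv2.imread('pics/s1.png')[180:310,220:400];cv2.imwrite('pics/s1c.png',cv2.resize(a,None,fx=4,fy=4,interpolation=cv2.INTER_CUBIC))
"
```

```text
10.7 [463.96917875  32.30520786 386.61735089] [-0.83279853  0.20115745  0.7874439   2.09752392 -0.18220433  0.90754463
 -0.0162658 ]
[[311. 229.]
 [322. 253.]
 [290. 234.]
 [301. 258.]] [[284. 239.]
 [323. 242.]
 [282. 262.]
 [321. 265.]]
```

View pics/s1c.png

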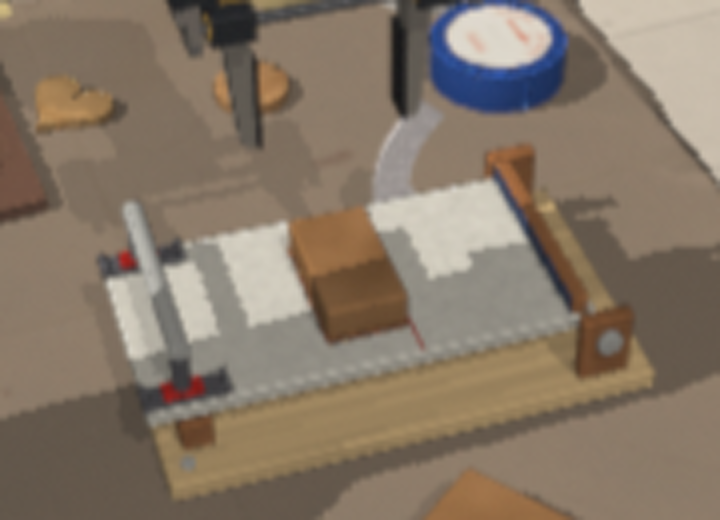

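Side crop: the block lies square, with its lower long edge on the red line (visible at crop (415,330)), and the fingers are clear. Next is the crossbar approach, with the tool leaning 20°.

```bash
python3 - <<'E'
from h import *
L=20;Rt=rot(-4.2,L);z=Rt.as_matrix()[:,2];bar=np.array([348.4,41.8,100])
print(delta(bar-251*z,Rt),(bar-251*z).round(1),(bar-171*z).round(1))
E
```

```text
(array([ 0.001 , -0.0298,  0.0495]), array([ 3.481e-01,  3.000e-04, -6.000e-04])) [434.   35.5 335.9] [406.7  37.5 260.7]
```

>>> send_rows(series=[[[0, -0.005, 0.005, 0.07, 0, 0, -0.5], [0.001, -0.013, 0.018, 0.16, 0, 0, -0.09], [0.001, -0.022, 0.035, 0.26, 0, 0, -0.09], [0.001, -0.03, 0.0495, 0.348, 0, 0, -0.09], [0.001, -0.03, 0.0495, 0.348, 0, 0, -0.09]]])

```text
t: 11.3
position: [433.1, 35.3, 333.8]
tool_rot: [0.722, 0.669, -0.121, -0.128]
wrist_force: [0.2, 0.2, 0.6]
grip_width: 50.5
grasp_force: 0.0
```

>>> send_rows(series=[[[0, 0, 0.005, 0, 0, 0, -0.09], [0, 0, 0.012, 0, 0, 0, -0.09], [0, 0, 0.02, 0, 0, 0, -0.09], [0, 0, 0.025, 0, 0, 0, -0.09], [0, 0, 0.025, 0, 0, 0, -0.09]]])

```text
t: 11.8
position: [425.1, 36.1, 312.7]
tool_rot: [0.722, 0.67, -0.118, -0.127]
wrist_force: [0.6, -1.1, 0.1]
grip_width: 50.1
grasp_force: 0.0
```

```bash
python3 - <<'E'
from h import *
s=r.sense();print(s['t'],s['position'],s['tool_rot'],s['joint_pos'],s['grip_width'])
c,im=snap('wrist','w3')
L=20;Rt=rot(-4.2,L);z=Rt.as_matrix()[:,2];bar=np.array([348.4,41.8,100])
print(delta(bar-171*z,Rt))
w=np.array([.073,.997,0]);print(proj(c,[bar-55*w,bar,bar+55*w]))
E
```

```text
11.8 [425.08290326  36.09729351 312.66662417] [ 0.72165541  0.67018053 -0.11804261 -0.12703333] [-0.7439363   0.37588161  0.72736075  2.14426402 -0.31051511  1.09077253
  0.11446262] 50.08202241706837
(array([0.0001, 0.0002, 0.0556]), array([ 0.0011, -0.0002, -0.0006]))
[[317.38569409 346.42209712]
 [317.42061851 269.95870414]
 [317.45225575 182.20136421]]
```

View pics/w3.png

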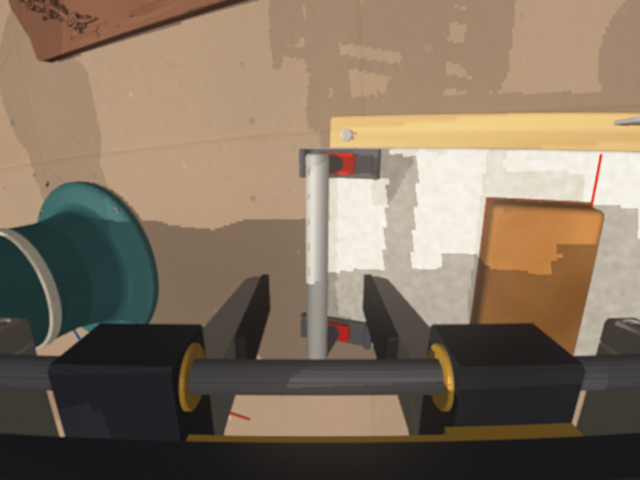

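Wrist view: the bar is centred at column 317 between the pads, the posts are at (340,163) and (335,330), and the block with the red line is at (540,270). So the wrist camera can watch the block during the raise.

>>> send_rows(series=[[[0, 0, 0.008, 0, 0, 0, -0.09], [0, 0, 0.02, 0, 0, 0, -0.09], [0, 0, 0.034, 0, 0, 0, -0.09], [0, 0, 0.046, 0, 0, 0, -0.09], [0, 0, 0.055, 0, 0, 0, -0.09]]])

```text
t: 12.35
position: [406.1, 37.4, 260.2]
tool_rot: [0.722, 0.67, -0.118, -0.127]
wrist_force: [0.2, -0.0, 0.4]
grip_width: 49.9
grasp_force: 0.0
```

>>> send_rows(series=[[[0, 0, 0, 0, 0, 0, 0.2], [0, 0, 0, 0, 0, 0, 0.4], [0, 0, 0, 0, 0, 0, 0.55], [0, 0, 0, 0, 0, 0, 0.65], [0, 0, 0, 0, 0, 0, 0.7]]], force=15)

```text
t: 12.85
position: [407.1, 37.4, 261.7]
tool_rot: [0.722, 0.67, -0.117, -0.127]
wrist_force: [0.2, 0.9, 1.0]
grip_width: 14.3
grasp_force: 0.1
```

>>> send_rows(series=[[[0, 0, 0, 0, 0, 0, 0.8], [0, 0, 0, 0, 0, 0, 0.9], [0, 0, 0, 0, 0, 0, 0.9], [0, 0, 0, 0, 0, 0, 0.9], [0, 0, 0, 0, 0, 0, 0.9]]], force=40)

```text
t: 13.35
position: [407.0, 37.4, 261.6]
tool_rot: [0.722, 0.67, -0.118, -0.127]
wrist_force: [0.4, 0.3, 4.3]
grip_width: 12.5
grasp_force: 40.0
```

```bash
python3 - <<'E'
from h import *
s=r.sense();print(s['t'],s['position'],s['tool_rot'],s['joint_pos'],s['grip_width'],s['wrist_force'],s['ft_torque'],s['grasp_force'])
Rt=R.from_quat(s['tool_rot']);print('grasp pt',s['position']+171*Rt.as_matrix()[:,2], Rt.inv().apply(s['wrist_force']))
E
```

```text
13.35 [406.9680387   37.43194237 261.56909422] [ 0.72173034  0.67019508 -0.11763646 -0.12690755] [-0.71184309  0.45263949  0.68194293  2.21068981 -0.38591931  0.96806945
  0.17830922] 12.540797616709522 [0.42088656 0.33203901 4.33186067] [-0.02851278  0.09663514 -0.03244583] 40.001277923583984
grasp pt [348.84355708  41.79369154 100.80989611] [ 0.36358273 -1.1050454  -4.20702919]
```

```bash
python3 - <<'E'
from h import *
def pos(f):
    p=np.radians(f)+np.arctan2(50,275);rr=np.hypot(275,50);return np.array([275-rr*np.cos(p),rr*np.sin(p)-50])
l=np.radians(20)
A=[0,1.5,3,4.5,6,7.5,9,10.5,12]+list(range(13,36))
for a,b in zip(A,A[1:]):
    d=pos(b)-pos(a);print(a,b,(d[0]*np.cos(l)-d[1]*np.sin(l)).round(2),(-d[0]*np.sin(l)-d[1]*np.cos(l)).round(2))
E
```

```text
0 1.5 -1.14 -7.23
1.5 3 -0.95 -7.26
3 4.5 -0.76 -7.28
4.5 6 -0.57 -7.3
6 7.5 -0.38 -7.31
7.5 9 -0.18 -7.31
9 10.5 0.01 -7.32
10.5 12 0.2 -7.31
12 13 0.24 -4.87
13 14 0.32 -4.87
14 15 0.41 -4.86
15 16 0.49 -4.85
16 17 0.58 -4.84
17 18 0.66 -4.83
18 19 0.75 -4.82
19 20 0.83 -4.81
20 21 0.91 -4.79
21 22 1.0 -4.78
22 23 1.08 -4.76
23 24 1.16 -4.74
24 25 1.25 -4.72
25 26 1.33 -4.69
26 27 1.41 -4.67
27 28 1.49 -4.64
28 29 1.57 -4.62
29 30 1.65 -4.59
30 31 1.73 -4.56
31 32 1.81 -4.53
32 33 1.89 -4.5
33 34 1.97 -4.46
34 35 2.05 -4.43
```

>>> send_rows(series=[[[-0.0001, 0, -0.0007, 0, 0, 0, 0.9], [-0.0001, -0.0003, -0.002, 0, 0, 0, 0.9], [-0.0001, -0.0006, -0.0036, 0, 0, 0, 0.9], [-0.0001, -0.0009, -0.0054, 0, 0, 0, 0.9], [-0.0001, -0.0011, -0.0072, 0, 0, 0, 0.9]]])

```text
t: 13.85
position: [408.1, 37.3, 268.4]
tool_rot: [0.722, 0.67, -0.118, -0.127]
wrist_force: [1.2, 1.5, -9.4]
grip_width: 13.1
grasp_force: 40.0
```

>>> send_rows(series=[[[0, -0.0002, -0.0015, 0, 0, 0, 0.9], [0, -0.0004, -0.003, 0, 0, 0, 0.9], [0, -0.0006, -0.0044, 0, 0, 0, 0.9], [0, -0.0008, -0.0058, 0, 0, 0, 0.9], [0, -0.001, -0.0073, 0, 0, 0, 0.9]]])

```text
t: 14.35
position: [409.7, 37.2, 275.8]
tool_rot: [0.722, 0.67, -0.118, -0.127]
wrist_force: [0.7, 2.8, -10.9]
grip_width: 12.8
grasp_force: 40.0
```

```bash
cat > chk.py <<'E'
from h import *
import sys
s=r.sense(); Rt=R.from_quat(s['tool_rot']); g=s['position']+171*Rt.as_matrix()[:,2]
hx=np.array([348.4,41.8,50])+275*np.array([.9973,-.0727,0]); d=hx-g; hor=d@[.9973,-.0727,0]; hz=g[2]-50
phi=np.degrees(np.arctan2(hz,hor)-np.arctan2(50,275)); f=s['wrist_force']; p=np.radians(phi)
fs=f@[-.9973*np.cos(p),.0727*np.cos(p),np.sin(p)]
print('t %.2f phi %.2f radius err %.1f'%(s['t'],phi,np.hypot(hor,hz)-279.5),'F',f.round(1),'along slope(on tool) %.1f'%fs)
if len(sys.argv)>1:
    c=r.calibration('wrist'); im=r.read_camera('wrist')[:,:,::-1].copy()
    if sys.argv[1]=='s': cv2.imwrite(f'pics/{sys.argv[2]}.png',im)
    h=cv2.cvtColor(im,cv2.COLOR_BGR2HSV); m=cv2.inRange(h,(4,120,70),(20,255,255)); m[:,:420]=0; m[325:]=0
    n,l,st,ce=cv2.connectedComponentsWithStats(m)
    i=1+np.argmax(st[1:,4]); ys,xs=np.where(l==i)
    v0=int(ys.min()+ .5*(ys.max()-ys.min())); e=[xs[ys==v].min() for v in range(v0-10,v0+11)]
    # board point: top-face upper edge, expected at s=57 up the line, 28 above face
    M=R.from_rotvec(np.ravel(c['rvec'])).as_matrix(); o=-M.T@np.ravel(c['tvec']); k,dd=K(c)
    q=cv2.undistortPoints(np.array([[[np.median(e),v0]]],float),k,dd)[0,0]; D=M.T@[q[0],q[1],1]
    ux=np.array([-.9973*np.cos(p),.0727*np.cos(p),np.sin(p)]); nz=np.array([.9973*np.sin(p),-.0727*np.sin(p),np.cos(p)])
    X=o+D*((36-(o-hx)@nz)/(D@nz)); print('upper edge x from line %.1f'%((X-hx)@ux-120), 'px',np.median(e),v0,st[i])
E
python3 chk.py 1
```

```text
t 14.35 phi 3.16 radius err 0.0 F [  0.7   2.8 -10.9] along slope(on tool) -1.0
upper edge x from line 66.0 px 524.0 267 [  514   211   126   114 11824]
```

>>> send_rows(series=[[[0, -0.0002, -0.0015, 0, 0, 0, 0.9], [0, -0.0003, -0.0029, 0, 0, 0, 0.9], [0, -0.0005, -0.0044, 0, 0, 0, 0.9], [0, -0.0006, -0.0058, 0, 0, 0, 0.9], [0, -0.0008, -0.0073, 0, 0, 0, 0.9]]])

```text
t: 14.9
position: [411.5, 37.0, 283.0]
tool_rot: [0.722, 0.67, -0.118, -0.127]
wrist_force: [1.1, 2.9, -8.9]
grip_width: 12.6
grasp_force: 40.0
```

>>> send_rows(series=[[[0, -0.0001, -0.0015, 0, 0, 0, 0.9], [0, -0.0002, -0.0029, 0, 0, 0, 0.9], [0, -0.0003, -0.0044, 0, 0, 0, 0.9], [0, -0.0005, -0.0058, 0, 0, 0, 0.9], [0, -0.0006, -0.0073, 0, 0, 0, 0.9]]])

```text
t: 15.4
position: [413.4, 36.8, 290.0]
tool_rot: [0.722, 0.67, -0.118, -0.127]
wrist_force: [0.7, 3.9, -10.9]
grip_width: 13.1
grasp_force: 40.0
```

>>> send_rows(series=[[[0, -0.0001, -0.0015, 0, 0, 0, 0.9], [0, -0.0002, -0.0029, 0, 0, 0, 0.9], [0, -0.0002, -0.0044, 0, 0, 0, 0.9], [0, -0.0003, -0.0058, 0, 0, 0, 0.9], [0, -0.0004, -0.0073, 0, 0, 0, 0.9]]])

```text
t: 15.9
position: [415.5, 36.7, 297.0]
tool_rot: [0.722, 0.67, -0.118, -0.127]
wrist_force: [0.1, 4.5, -10.4]
grip_width: 12.8
grasp_force: 40.0
```

>>> send_rows(series=[[[0, 0, -0.0015, 0, 0, 0, 0.9], [0, -0.0001, -0.0029, 0, 0, 0, 0.9], [0, -0.0001, -0.0044, 0, 0, 0, 0.9], [0, -0.0002, -0.0058, 0, 0, 0, 0.9], [0, -0.0002, -0.0073, 0, 0, 0, 0.9]]])

```text
t: 16.4
position: [417.9, 36.5, 304.0]
tool_rot: [0.722, 0.67, -0.118, -0.127]
wrist_force: [-0.5, 3.6, -10.5]
grip_width: 12.7
grasp_force: 40.0
```

```bash
python3 chk.py s w4
```

```text
t 16.40 phi 9.17 radius err 0.1 F [ -0.5   3.6 -10.5] along slope(on tool) -0.9
upper edge x from line 68.3 px 508.0 265 [  499   207   141   118 14337]
```

View pics/w4.png

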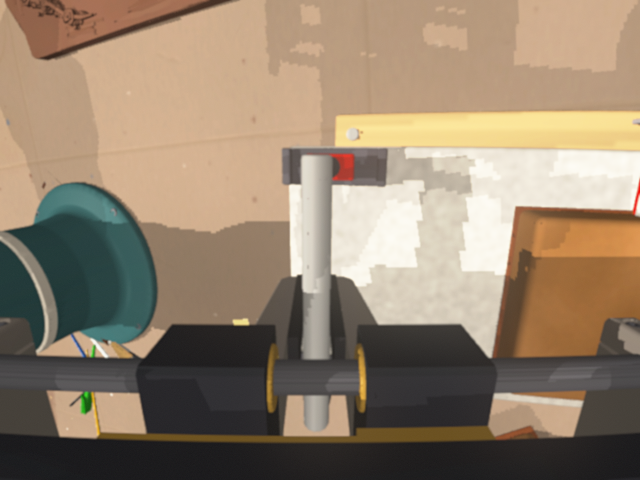

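Wrist view at 9°: the bar is gripped at column 317 and the block sits unmoved with its upper edge at column ~510. That edge is on the face plane, so I'll correct the check.

```bash
sed -i 's/((36-(o/((8-(o/' chk.py; python3 chk.py 1
```

```text
t 16.45 phi 9.21 radius err 0.0 F [-0.4  3.6 -9.2] along slope(on tool) -0.8
upper edge x from line 57.8 px 508.0 265 [  498   207   142   118 14364]
```

>>> send_rows(series=[[[0, 0, -0.0015, 0, 0, 0, 0.9], [0, 0, -0.0029, 0, 0, 0, 0.9], [0, 0, -0.0044, 0, 0, 0, 0.9], [0, 0, -0.0058, 0, 0, 0, 0.9], [0, 0, -0.0073, 0, 0, 0, 0.9]]])

```text
t: 17.0
position: [420.3, 36.3, 310.8]
tool_rot: [0.722, 0.67, -0.118, -0.127]
wrist_force: [-0.7, 4.2, -10.8]
grip_width: 12.8
grasp_force: 40.0
```

```bash
python3 chk.py 1
```

```text
t 17.00 phi 10.66 radius err 0.2 F [ -0.7   4.2 -10.8] along slope(on tool) -1.1
upper edge x from line 58.1 px 504.0 265 [  495   206   145   119 14927]
```

>>> send_rows(series=[[[0, 0, -0.0015, 0, 0, 0, 0.9], [0, 0.0001, -0.0029, 0, 0, 0, 0.9], [0, 0.0001, -0.0044, 0, 0, 0, 0.9], [0, 0.0002, -0.0058, 0, 0, 0, 0.9], [0, 0.0002, -0.0073, 0, 0, 0, 0.9]]])

```text
t: 17.55
position: [423.0, 36.1, 317.6]
tool_rot: [0.722, 0.67, -0.118, -0.127]
wrist_force: [-1.0, 3.8, -10.0]
grip_width: 12.6
grasp_force: 40.0
```

```bash
python3 chk.py 1
```

```text
t 17.55 phi 12.15 radius err 0.3 F [ -1.    3.8 -10. ] along slope(on tool) -0.9
upper edge x from line 58.2 px 500.0 264 [  491   205   149   120 15233]
```

>>> send_rows(series=[[[0, 0, -0.001, 0, 0, 0, 0.9], [0, 0.0001, -0.002, 0, 0, 0, 0.9], [0, 0.0001, -0.0029, 0, 0, 0, 0.9], [0, 0.0002, -0.0039, 0, 0, 0, 0.9], [0, 0.0002, -0.0049, 0, 0, 0, 0.9]]])

```text
t: 18.1
position: [424.8, 35.9, 322.1]
tool_rot: [0.722, 0.67, -0.118, -0.127]
wrist_force: [-0.8, 3.6, -10.5]
grip_width: 12.9
grasp_force: 40.0
```

```bash
python3 chk.py 1
```

```text
t 18.10 phi 13.15 radius err 0.3 F [ -0.8   3.6 -10.5] along slope(on tool) -1.3
upper edge x from line 58.5 px 497.0 264 [  489   205   151   120 15307]
```

>>> send_rows(series=[[[0, 0.0001, -0.001, 0, 0, 0, 0.9], [0, 0.0001, -0.002, 0, 0, 0, 0.9], [0, 0.0002, -0.0029, 0, 0, 0, 0.9], [0, 0.0002, -0.0039, 0, 0, 0, 0.9], [0, 0.0003, -0.0049, 0, 0, 0, 0.9]]])

```text
t: 18.65
position: [426.8, 35.8, 326.6]
tool_rot: [0.722, 0.67, -0.118, -0.127]
wrist_force: [-0.9, 4.7, -9.6]
grip_width: 12.9
grasp_force: 40.0
```

```bash
python3 chk.py 1
```

```text
t 18.65 phi 14.16 radius err 0.3 F [-0.9  4.7 -9.6] along slope(on tool) -1.1
upper edge x from line 58.1 px 495.0 264 [  486   205   153   120 15241]
```

>>> send_rows(series=[[[0, 0.0001, -0.001, 0, 0, 0, 0.9], [0, 0.0002, -0.0019, 0, 0, 0, 0.9], [0, 0.0002, -0.0029, 0, 0, 0, 0.9], [0, 0.0003, -0.0039, 0, 0, 0, 0.9], [0, 0.0004, -0.0049, 0, 0, 0, 0.9]]])

```text
t: 19.2
position: [428.8, 35.6, 331.1]
tool_rot: [0.722, 0.67, -0.118, -0.127]
wrist_force: [-1.5, 4.3, -10.2]
grip_width: 12.7
grasp_force: 40.0
```

```bash
python3 chk.py 1
```

```text
t 19.20 phi 15.17 radius err 0.4 F [ -1.5   4.3 -10.2] along slope(on tool) -0.9
upper edge x from line 58.3 px 492.0 264 [  483   204   151   121 15101]
```

>>> send_rows(series=[[[0, 0.0001, -0.001, 0, 0, 0, 0.9], [0, 0.0002, -0.0019, 0, 0, 0, 0.9], [0, 0.0003, -0.0029, 0, 0, 0, 0.9], [0, 0.0004, -0.0039, 0, 0, 0, 0.9], [0, 0.0005, -0.0048, 0, 0, 0, 0.9]]])

```text
t: 19.75
position: [430.9, 35.5, 335.4]
tool_rot: [0.722, 0.67, -0.118, -0.127]
wrist_force: [-2.1, 4.1, -9.7]
grip_width: 12.6
grasp_force: 40.0
```

```bash
python3 chk.py 1
```

```text
t 19.75 phi 16.15 radius err 0.4 F [-2.1  4.1 -9.7] along slope(on tool) -0.4
upper edge x from line 58.1 px 490.0 263 [  481   203   148   122 14966]
```

>>> send_rows(series=[[[0, 0.0001, -0.001, 0, 0, 0, 0.9], [0, 0.0002, -0.0019, 0, 0, 0, 0.9], [0, 0.0003, -0.0029, 0, 0, 0, 0.9], [0, 0.0004, -0.0039, 0, 0, 0, 0.9], [0, 0.0006, -0.0048, 0, 0, 0, 0.9]]])

```text
t: 20.3
position: [433.1, 35.3, 339.7]
tool_rot: [0.722, 0.67, -0.118, -0.127]
wrist_force: [-2.0, 3.5, -9.2]
grip_width: 12.7
grasp_force: 40.0
```

```bash
python3 chk.py 1
```

```text
t 20.30 phi 17.14 radius err 0.4 F [-2.   3.5 -9.2] along slope(on tool) -0.6
upper edge x from line 58.3 px 487.0 263 [  479   203   145   122 14840]
```

>>> send_rows(series=[[[0, 0.0001, -0.001, 0, 0, 0, 0.9], [0, 0.0003, -0.0019, 0, 0, 0, 0.9], [0, 0.0004, -0.0029, 0, 0, 0, 0.9], [0, 0.0005, -0.0039, 0, 0, 0, 0.9], [0, 0.0007, -0.0048, 0, 0, 0, 0.9]]])

```text
t: 20.85
position: [435.4, 35.1, 344.0]
tool_rot: [0.722, 0.67, -0.118, -0.127]
wrist_force: [-2.6, 3.4, -10.3]
grip_width: 12.8
grasp_force: 40.0
```

```bash
python3 chk.py 1
```

```text
t 20.85 phi 18.14 radius err 0.3 F [ -2.6   3.4 -10.3] along slope(on tool) -0.5
upper edge x from line 57.9 px 485.0 263 [  476   202   143   123 14621]
```

>>> send_rows(series=[[[0, 0.0001, -0.001, 0, 0, 0, 0.9], [0, 0.0003, -0.0019, 0, 0, 0, 0.9], [0, 0.0004, -0.0029, 0, 0, 0, 0.9], [0, 0.0006, -0.0039, 0, 0, 0, 0.9], [0, 0.0007, -0.0048, 0, 0, 0, 0.9]]])

```text
t: 21.4
position: [437.7, 35.0, 348.3]
tool_rot: [0.722, 0.67, -0.118, -0.127]
wrist_force: [-2.8, 3.8, -9.1]
grip_width: 12.9
grasp_force: 40.0
```

```bash
python3 chk.py 1
```

```text
t 21.40 phi 19.13 radius err 0.4 F [-2.8  3.8 -9.1] along slope(on tool) -0.1
upper edge x from line 58.2 px 482.0 263 [  474   202   141   123 14489]
```

>>> send_rows(series=[[[0, 0.0002, -0.001, 0, 0, 0, 0.9], [0, 0.0003, -0.0019, 0, 0, 0, 0.9], [0, 0.0005, -0.0029, 0, 0, 0, 0.9], [0, 0.0006, -0.0038, 0, 0, 0, 0.9], [0, 0.0008, -0.0048, 0, 0, 0, 0.9]]])

```text
t: 21.95
position: [440.1, 34.8, 352.5]
tool_rot: [0.722, 0.67, -0.118, -0.127]
wrist_force: [-2.6, 2.5, -8.3]
grip_width: 12.8
grasp_force: 40.0
```

```bash
python3 chk.py 1
```

```text
t 21.95 phi 20.13 radius err 0.4 F [-2.6  2.5 -8.3] along slope(on tool) -0.3
upper edge x from line 58.5 px 479.0 262 [  471   201   139   124 14299]
```

>>> send_rows(series=[[[0, 0.0002, -0.001, 0, 0, 0, 0.9], [0, 0.0004, -0.0019, 0, 0, 0, 0.9], [0, 0.0005, -0.0029, 0, 0, 0, 0.9], [0, 0.0007, -0.0038, 0, 0, 0, 0.9], [0, 0.0009, -0.0048, 0, 0, 0, 0.9]]])

```text
t: 22.5
position: [442.6, 34.6, 356.7]
tool_rot: [0.722, 0.67, -0.118, -0.127]
wrist_force: [-3.7, 3.2, -10.3]
grip_width: 12.9
grasp_force: 40.0
```

```bash
python3 chk.py 1
```

```text
t 22.50 phi 21.13 radius err 0.4 F [ -3.7   3.2 -10.3] along slope(on tool) -0.0
upper edge x from line 58.2 px 477.0 262 [  469   201   136   124 14068]
```

>>> send_rows(series=[[[0, 0.0002, -0.001, 0, 0, 0, 0.9], [0, 0.0004, -0.0019, 0, 0, 0, 0.9], [0, 0.0006, -0.0029, 0, 0, 0, 0.9], [0, 0.0008, -0.0038, 0, 0, 0, 0.9], [0, 0.001, -0.0048, 0, 0, 0, 0.9]]])

```text
t: 23.05
position: [445.2, 34.4, 360.9]
tool_rot: [0.722, 0.67, -0.118, -0.127]
wrist_force: [-3.6, 1.8, -8.7]
grip_width: 12.9
grasp_force: 40.0
```

```bash
python3 chk.py 1
```

```text
t 23.05 phi 22.14 radius err 0.4 F [-3.6  1.8 -8.7] along slope(on tool) 0.2
upper edge x from line 58.6 px 474.0 260 [  466   197   135   128 13748]
```

>>> send_rows(series=[[[0, 0.0002, -0.001, 0, 0, 0, 0.9], [0, 0.0004, -0.0019, 0, 0, 0, 0.9], [0, 0.0007, -0.0029, 0, 0, 0, 0.9], [0, 0.0009, -0.0038, 0, 0, 0, 0.9], [0, 0.0011, -0.0048, 0, 0, 0, 0.9]]])

```text
t: 23.6
position: [447.8, 34.2, 365.0]
tool_rot: [0.722, 0.67, -0.118, -0.127]
wrist_force: [-4.4, 3.3, -8.6]
grip_width: 12.7
grasp_force: 40.0
```

```bash
python3 chk.py 1
```

```text
t 23.60 phi 23.14 radius err 0.5 F [-4.4  3.3 -8.6] along slope(on tool) 0.9
upper edge x from line 58.7 px 471.0 261 [  463   199   133   126 13489]
```

>>> send_rows(series=[[[0, 0.0002, -0.001, 0, 0, 0, 0.9], [0, 0.0005, -0.0019, 0, 0, 0, 0.9], [0, 0.0007, -0.0028, 0, 0, 0, 0.9], [0, 0.001, -0.0038, 0, 0, 0, 0.9], [0, 0.0012, -0.0047, 0, 0, 0, 0.9]]])

```text
t: 24.15
position: [450.6, 34.0, 369.1]
tool_rot: [0.722, 0.67, -0.118, -0.127]
wrist_force: [-4.0, 2.6, -8.5]
grip_width: 13.0
grasp_force: 40.0
```

```bash
python3 chk.py 1
```

```text
t 24.15 phi 24.14 radius err 0.4 F [-4.   2.6 -8.5] along slope(on tool) 0.3
upper edge x from line 58.4 px 469.0 260 [  461   196   130   129 13144]
```

>>> send_rows(series=[[[0, 0.0002, -0.001, 0, 0, 0, 0.9], [0, 0.0005, -0.0019, 0, 0, 0, 0.9], [0, 0.0007, -0.0028, 0, 0, 0, 0.9], [0, 0.001, -0.0038, 0, 0, 0, 0.9], [0, 0.0012, -0.0047, 0, 0, 0, 0.9]]])

```text
t: 24.7
position: [453.3, 33.8, 373.1]
tool_rot: [0.722, 0.67, -0.118, -0.127]
wrist_force: [-4.9, 2.8, -8.5]
grip_width: 12.6
grasp_force: 40.0
```

```bash
python3 chk.py 1
```

```text
t 24.70 phi 25.13 radius err 0.5 F [-4.9  2.8 -8.5] along slope(on tool) 1.0
upper edge x from line 55.4 px 471.0 260 [  462   197   130   128 12971]
```

The edge has moved 3 mm down, so the block is starting to slip at ~25°. Holding.

>>> send_rows(series=[[[0, 0, 0, 0, 0, 0, 0.9], [0, 0, 0, 0, 0, 0, 0.9], [0, 0, 0, 0, 0, 0, 0.9], [0, 0, 0, 0, 0, 0, 0.9], [0, 0, 0, 0, 0, 0, 0.9]]])

```text
t: 25.25
position: [453.4, 33.8, 373.2]
tool_rot: [0.722, 0.67, -0.118, -0.127]
wrist_force: [-3.6, 1.9, -5.5]
grip_width: 12.6
grasp_force: 40.0
```

```bash
python3 chk.py 1
```

```text
t 25.25 phi 25.17 radius err 0.3 F [-3.6  1.9 -5.5] along slope(on tool) 1.1
upper edge x from line -5.9 px 558.0 261 [  546   199    94   126 10145]
```

Gliding: 63 mm down already, with the board held still. Keep holding.

>>> send_rows(series=[[[0, 0, 0, 0, 0, 0, 0.9], [0, 0, 0, 0, 0, 0, 0.9], [0, 0, 0, 0, 0, 0, 0.9], [0, 0, 0, 0, 0, 0, 0.9], [0, 0, 0, 0, 0, 0, 0.9]]])

```text
t: 25.8
position: [453.3, 33.8, 373.1]
tool_rot: [0.722, 0.67, -0.118, -0.127]
wrist_force: [-3.1, 2.2, -4.0]
grip_width: 12.7
grasp_force: 40.0
```

>>> send_rows(series=[[[0, 0, 0, 0, 0, 0, 0.9], [0, 0, 0, 0, 0, 0, 0.9], [0, 0, 0, 0, 0, 0, 0.9], [0, 0, 0, 0, 0, 0, 0.9], [0, 0, 0, 0, 0, 0, 0.9]]])

```text
t: 26.3
position: [453.4, 33.8, 373.1]
tool_rot: [0.722, 0.67, -0.118, -0.127]
wrist_force: [-2.5, 1.9, -3.7]
grip_width: 12.9
grasp_force: 40.0
```

```bash
python3 chk.py 1
```

```text
t 26.30 phi 25.15 radius err 0.4 F [-2.5  1.9 -3.7] along slope(on tool) 0.8
upper edge x from line -44.3 px 608.0 261 [ 593  199   47  126 3795]
```

The block rests against the stop: upper edge at -44, with -45 expected. Easing the grip off and backing out along the tool axis.

>>> send_rows(series=[[[0, 0, 0, 0, 0, 0, 0.9], [0, 0, 0, 0, 0, 0, 0.9], [0, 0, 0, 0, 0, 0, 0.9], [0, 0, 0, 0, 0, 0, 0.9], [0, 0, 0, 0, 0, 0, 0.9]]], force=10)

```text
t: 26.85
position: [453.4, 33.7, 373.1]
tool_rot: [0.722, 0.67, -0.118, -0.127]
wrist_force: [-2.1, 1.7, -0.1]
grip_width: 13.2
grasp_force: 10.0
```

>>> send_rows(series=[[[0, 0, 0, 0, 0, 0, 0.7], [0, 0, 0, 0, 0, 0, 0.65], [0, 0, 0, 0, 0, 0, 0.55], [0, 0, 0, 0, 0, 0, 0.4], [0, 0, 0, 0, 0, 0, 0.2]]], force=3)

```text
t: 27.35
position: [453.4, 33.8, 373.1]
tool_rot: [0.722, 0.67, -0.118, -0.127]
wrist_force: [-0.0, 0.1, -0.3]
grip_width: 33.5
grasp_force: 0.0
```

>>> send_rows(series=[[[0, 0, 0, 0, 0, 0, 0.1], [0, 0, 0, 0, 0, 0, 0], [0, 0, 0, 0, 0, 0, -0.05], [0, 0, 0, 0, 0, 0, -0.05], [0, 0, 0, 0, 0, 0, -0.05]]])

```text
t: 27.85
position: [453.3, 33.8, 373.0]
tool_rot: [0.722, 0.67, -0.118, -0.127]
wrist_force: [0.2, -0.9, 0.2]
grip_width: 48.4
grasp_force: 0.0
```

```bash
python3 chk.py s w5; python3 -c "
from h import *
snap('side','s2'); s=r.sense(); print(s['grip_width'],s['wrist_force'],s['joint_pos'])
a=cv2.imread('pics/s2.png')[150:310,210:400];b=cv2.imread('pics/w5.png')
cv2.imwrite('pics/s2c.png',np.hstack([cv2.resize(a,(450,380),interpolation=cv2.INTER_CUBIC),cv2.resize(b,(350,380))]))"
```

```text
t 27.85 phi 25.12 radius err 0.4 F [ 0.2 -0.9  0.2] along slope(on tool) -0.2
upper edge x from line -44.8 px 609.0 261 [ 594  199   46  126 3730]
48.00028954568181 [-0.00419962 -0.38502372 -0.40263822] [-0.76057809  0.31762277  0.76090051  2.0366486  -0.25179479  1.23785929
  0.06579681]
```

View pics/s2c.png

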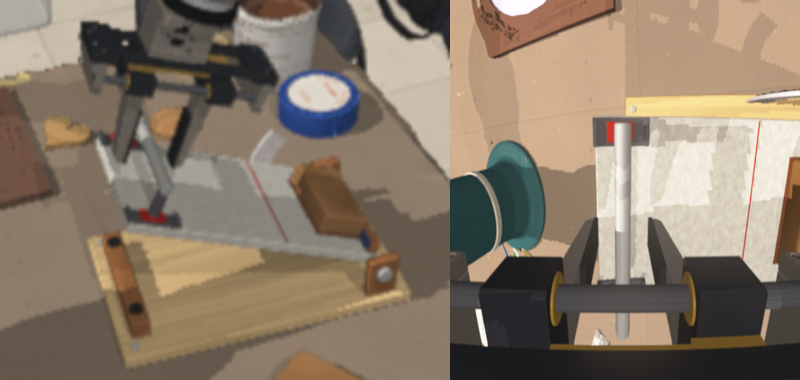

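The board stands tilted by itself at ~25°, the block rests flat against the stop strip (crop (330,200)), and the jaws are open around the bar. Retracting along the tool axis.

>>> send_rows(series=[[[0, 0, -0.006, 0, 0, 0, -0.05], [0, 0, -0.018, 0, 0, 0, -0.05], [0, 0, -0.032, 0, 0, 0, -0.05], [0, 0, -0.048, 0, 0, 0, -0.05], [0, 0, -0.065, 0, 0, 0, -0.05]]])

```text
t: 28.45
position: [475.8, 32.1, 435.6]
tool_rot: [0.722, 0.67, -0.117, -0.127]
wrist_force: [0.1, 0.4, -0.5]
grip_width: 48.1
grasp_force: 0.0
```

>>> send_rows(series=[[[0, 0, -0.015, 0, 0, 0, -0.05], [0, 0, -0.03, 0, 0, 0, -0.05], [0, 0, -0.04, 0, 0, 0, -0.05], [0, 0, -0.045, 0, 0, 0, -0.05], [0, 0, -0.045, 0, 0, 0, -0.05]]])

```text
t: 28.95
position: [490.9, 31.0, 477.0]
tool_rot: [0.722, 0.67, -0.117, -0.127]
wrist_force: [1.1, 0.3, 0.0]
grip_width: 48.2
grasp_force: 0.0
```

>>> send_rows(series=[[[0, 0, 0, 0, 0, 0, -0.05], [0, 0, 0, 0, 0, 0, -0.05], [0, 0, 0, 0, 0, 0, -0.05], [0, 0, 0, 0, 0, 0, -0.05], [0, 0, 0, 0, 0, 0, -0.05]]])

```text
t: 29.45
position: [490.6, 31.1, 476.3]
tool_rot: [0.722, 0.67, -0.118, -0.127]
wrist_force: [0.4, -0.1, 0.5]
grip_width: 48.2
grasp_force: 0.0
```

```bash
python3 -c "
from h import *
a=cv2.imread('pics/s2.png')[200:290,270:380].astype(int); c,im=snap('side','s3'); b=im[200:290,270:380,::-1].astype(int)
print('diff',np.abs(a-b).mean()); s=r.sense();print(s['t'],s['position'],s['wrist_force'],abs(s['qd']).max())
print(r.close_job())"
```

```text
diff 3.8665993265993266
29.5 [490.63372678  31.10130011 476.31714531] [-0.34431484  0.92286684  1.01727534] 0.002967131029455122
the job is handed in; nothing more can be done
None
```

The cork block slipped at about 25° of tilt (24–25° by my estimate from the arm's position) and glided down to the stop strip; the board was left standing there untouched, and the job was handed in at 29.5 s, with no verdict returned.

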